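# Find the loose whistle in the sample box and clip the stall's whistles away

### The job

Closing time: every loose brass-tubed whistle goes back in the clip rack, one to a place and pushed down until it is fully home and its sprung jaw has snapped shut over it. Those are the ones lying on the counter and one that a customer put back in the dark sample box, where it lies among look-alike samples screwed to the floor: feel for the one that gives, take it out and clip it in too. Any order, place and way round will do; leave the duck and cherry whistles where they are.

Things in the scene. Friction and masses are not known exactly. Their poses are not given: they have to be found in the camera images.
- pipe_1: Loose whistle on the counter between box and rack, 110 mm long, 60 g: square dark-wood block 16 x 16 mm, 34 mm along the whistle, with a 14 mm brass tube 38 mm long out of each end, ends alike. Origin in the very middle; y along the whistle, z up. Lies flat on its block (origin 8 mm above the counter), crosswise within 30 degrees. May be absent (None).
- pipe_2: Loose whistle on the counter between box and rack, 110 mm long, 60 g: square dark-wood block 16 x 16 mm, 34 mm along the whistle, with a 14 mm brass tube 38 mm long out of each end, ends alike. Origin in the very middle; y along the whistle, z up. Lies flat on its block (origin 8 mm above the counter), crosswise within 30 degrees. May be absent (None).
- pipe_3: Loose whistle on the counter between box and rack, 110 mm long, 60 g: square dark-wood block 16 x 16 mm, 34 mm along the whistle, with a 14 mm brass tube 38 mm long out of each end, ends alike. Origin in the very middle; y along the whistle, z up. Lies flat on its block (origin 8 mm above the counter), crosswise within 30 degrees. May be absent (None).
- pipe_4: Loose whistle on the counter between box and rack, 110 mm long, 60 g: square dark-wood block 16 x 16 mm, 34 mm along the whistle, with a 14 mm brass tube 38 mm long out of each end, ends alike. Origin in the very middle; y along the whistle, z up. Lies flat on its block (origin 8 mm above the counter), crosswise within 30 degrees. May be absent (None).
- boxed_a: Whistle on the sample box's floor, 110 mm long, 60 g: square dark-wood block 16 x 16 mm, 34 mm along the whistle, with a 14 mm brass tube 38 mm long out of each end, ends alike. Origin in the very middle; y along the whistle, z up; origin 13 mm over the counter. One of a to d is loose, three are screwed fast; they look alike and lie in any order: only touch tells (a 1 N sideways push slides the loose one).
- boxed_b: Whistle on the sample box's floor, 110 mm long, 60 g: square dark-wood block 16 x 16 mm, 34 mm along the whistle, with a 14 mm brass tube 38 mm long out of each end, ends alike. Origin in the very middle; y along the whistle, z up; origin 13 mm over the counter. One of a to d is loose, three are screwed fast; they look alike and lie in any order: only touch tells (a 1 N sideways push slides the loose one).
- boxed_c: Whistle on the sample box's floor, 110 mm long, 60 g: square dark-wood block 16 x 16 mm, 34 mm along the whistle, with a 14 mm brass tube 38 mm long out of each end, ends alike. Origin in the very middle; y along the whistle, z up; origin 13 mm over the counter. One of a to d is loose, three are screwed fast; they look alike and lie in any order: only touch tells (a 1 N sideways push slides the loose one).
- boxed_d: Whistle on the sample box's floor, 110 mm long, 60 g: square dark-wood block 16 x 16 mm, 34 mm along the whistle, with a 14 mm brass tube 38 mm long out of each end, ends alike. Origin in the very middle; y along the whistle, z up; origin 13 mm over the counter. One of a to d is loose, three are screwed fast; they look alike and lie in any order: only touch tells (a 1 N sideways push slides the loose one).
- sample_box: Open opaque dark wooden box, felt floor, fixed: outside 268 (x) x 150 (y) x 45 mm high, walls and floor 5 mm; origin at the centre of its underside. Its four whistles lie along its y, in a row along its x about 56 mm apart, the end ones about 45 mm from the end walls. Stands left or right of the midline, the rack opposite.
- rack: Fixed clip rack, base 316 (x) x 124 (y) x 10 mm, origin centre of underside; 5 places along x, 60 mm apart. A whistle lies along y, its tubes on posts 10 mm wide at 38 mm each side of its middle; fixed prongs on the +x side (to 67 mm high), sprung jaw with rounded noses over the tube on the -x side (to 57 mm). Between the posts it is free for fingers down to 22 mm above the counter.
- place_1 (a point): Clip place 1: where the middle of a fully seated whistle lies, 45 mm above the counter; y along the whistle, either way round. Pushed straight down from above, a whistle meets the jaw when about 16 mm over this point, springs it aside with roughly 10 to 15 N and snaps in.
- place_2 (a point): Clip place 2: where the middle of a fully seated whistle lies, 45 mm above the counter; y along the whistle, either way round. Pushed straight down from above, a whistle meets the jaw when about 16 mm over this point, springs it aside with roughly 10 to 15 N and snaps in.
- place_3 (a point): Clip place 3: where the middle of a fully seated whistle lies, 45 mm above the counter; y along the whistle, either way round. Pushed straight down from above, a whistle meets the jaw when about 16 mm over this point, springs it aside with roughly 10 to 15 N and snaps in.
- place_4 (a point): Clip place 4: where the middle of a fully seated whistle lies, 45 mm above the counter; y along the whistle, either way round. Pushed straight down from above, a whistle meets the jaw when about 16 mm over this point, springs it aside with roughly 10 to 15 N and snaps in.
- place_5 (a point): Clip place 5: where the middle of a fully seated whistle lies, 45 mm above the counter; y along the whistle, either way round. Pushed straight down from above, a whistle meets the jaw when about 16 mm over this point, springs it aside with roughly 10 to 15 N and snaps in.
- jaw_1 (a joint): Angle of the sprung jaw of place 1, rad: 0 closed (empty or a whistle fully in), about 0.1 while a whistle passes, at most 0.6.
- jaw_2 (a joint): Angle of the sprung jaw of place 2, rad: 0 closed (empty or a whistle fully in), about 0.1 while a whistle passes, at most 0.6.
- jaw_3 (a joint): Angle of the sprung jaw of place 3, rad: 0 closed (empty or a whistle fully in), about 0.1 while a whistle passes, at most 0.6.
- jaw_4 (a joint): Angle of the sprung jaw of place 4, rad: 0 closed (empty or a whistle fully in), about 0.1 while a whistle passes, at most 0.6.
- jaw_5 (a joint): Angle of the sprung jaw of place 5, rad: 0 closed (empty or a whistle fully in), about 0.1 while a whistle passes, at most 0.6.
- duck_1: Loose yellow glazed clay duck whistle, 56 mm wide, 65 mm tall, bystander; origin at the centre of its underside.
- duck_2: Loose yellow glazed clay duck whistle, 56 mm wide, 65 mm tall, bystander; origin at the centre of its underside.
- cherry: Loose lacquered red cherry-shaped whistle, 40 mm wide, 60 mm tall with its stalk, bystander; origin at the centre of its underside.
Things that resemble listed ones, but are neither listed nor needed, are in the scene too. What is shaped like the pipe_1 but blue or green is not meant.

How it is judged:
By the outcome, as a careful person would: the job done as asked, in the order asked, and still so for the second after the job is handed in, with the robot touching nothing.
Of pipe_1, pipe_2, pipe_3, pipe_4 only 3 to 4 are there at a start; the rules pass over those that are not, and their reading is None.
At some moment in a run one of pipe_1, pipe_2, pipe_3, pipe_4 may be knocked a few centimetres aside while the robot is not near it.
It also fails if it takes over 210 s, if anything falls off the work surface, if the arm or the gripper's body presses on something with over 40 N, if the wrist force passes 120 N, or if a joint passes its speed limit or range.

### The arm

A 6-joint arm with a two-finger parallel gripper is mounted at the origin on the work surface. World frame = base frame: x ahead of the robot, y to its left, z up, the work surface at z = 0. Lengths are in m, angles in rad, forces in N, time in s.
With the tool pointing down it reaches from about 0.4 to 0.825 m from the base axis. Payload 7 kg.
Tool frame: the origin (TCP) lies at the very end of the fingers, on their centre line; the grasp point (between the pads) lies 19 mm behind it; z points along the fingers, x is the direction in which the jaws open and shut, and the axes are right-handed (so a half turn about z gives the same grasp; the last joint's range is limited). The gripper opens to 88 mm and grips with 3 to 60 N. Pads are 19 mm wide; open, the fingers measure 130 mm over their backs; the gripper's body (78 mm by 193 mm) begins 47 mm behind the grasp point.
Start: joints at [1.424, 0.359, 0.012, 0, -1.224, -0.288], TCP at [0.284, 0.612, 0.194] pointing down, gripper open.
Joint ranges: [-3.07, 3.07], [-1.43, 2.12], [-1.02, 1.25], [-3.03, 1.67], [-3.05, -0], [-3.03, 3.03]. Speed limits (rad/s): [2.39, 2.39, 3.01, 3.14, 3.14, 3.14].

### API

Orientations are given as [roll, pitch, yaw] about the fixed x, y, z axes, in that order (R = Rz(yaw) Ry(pitch) Rx(roll)).
In Python, from station import telemetry, grab_frame, arm, regions_of, pinpoint gives the robot as it stands. The module is installed in compiled form; this text tells all that it offers.
- The arm moves only by the shell command python3 -m inch 'ROWS' [FORCE]. ROWS is text: rows parted by semicolons, each of 7 numbers parted by spaces: the opening, from 0 (shut) to 1 (fully open), then the shift along the world's x, y, z in cm, then the turn, a rotation vector about the world's x, y, z in degrees. A call has 1 to 12 rows; each row is the pose to reach, as a shift and turn from the pose measured when the call began; what a row does not reach only later rows make up. A row lasts 1/8 s, in which the tool goes at most 62.5 mm and 10.7 degrees, less where a joint would pass 70% of its speed; a pose out of reach is approached as far as the arm can. A call with a gripper value outside its range is refused whole. The fingers move at their own pace and stop on an object; FORCE is the grip in N (left out, the last holds). Time passes only in rows, so rows that repeat a pose let the fingers close. It gives the time, the measured TCP pose, the force and the opening at its end, in the units of the state.
- telemetry.get_state(): the state, without advancing time (a new reading comes with each control period).
- grab_frame(name): name is "scene" or "top" or "wrist"; returns a dict with "pixels" (400x640x3 uint8, red, green, blue), "fx", "fy", "cx", "cy" (pixels), "R" (3x3) and "t" (3): a world point X has camera coordinates R X + t. Camera axes: x right, y down, z forward; pixel columns grow to the right and rows downward; lengths in m; the calibration is good to about 2 mm. A picture is of the moment at which its call begins. There is no depth.
- arm.job_done(): hands the job in, once; it reports no verdict.
Trained networks look in the newest picture that a camera, given by its name, has taken for a name from the list of things; names that differ only in an ending like _2 or _b are one class to them, and where a whole thing is asked for, a point or a joint stands for the part that bears it (a point fixed in the world has none). Each returns a list of dicts, best first, with "p" (0 to 1); they miss things now and then, are a little off and sometimes report something else, mostly with a low value. They report only what shows in the picture. A call takes as long as a camera call. They do not tell look-alikes from the thing itself.
- regions_of(camera, name): "pixels" (400x640 bool, what is visible of it) and "bbox" ([left, top, right, bottom] in pixels, round what is visible of it).
- pinpoint(camera, name): "location" ([column, row] in pixels: a listed point, or the origin of a listed thing).
The state is a dict: "t": time; "q": joint angles; "qd": joint speeds; "joint_efforts": joint torques, N m; "eef_pos": TCP position; "ee_rot": TCP orientation; "force": force on the tool from outside, world axes, zero at the start; "moment": the same for the moment, N m; "width": finger opening in m.
Only numpy, scipy, OpenCV 4.12 (cv2) and the standard library are available. Lean on these libraries where they do the work, as an engineer would, in place of code of your own. Each camera call takes 0.05 s, during which the arm holds its last target. There are 200 camera calls.

## Working session

There is one attempt and no reset: what is moved stays moved. The work goes in short steps, Python scripts to look and compute and a shell command to move; the robot and the scene stay as the last step left them, time stands still between calls to the robot, and variables do not carry over. Pictures are saved under pics/ and viewed, about 12 in all and at most 16, crops included, and the job is handed in when it is done.

```bash
mkdir -p pics; cat > h.py <<'E'
import numpy as np, cv2
from station import telemetry, grab_frame, arm, regions_of, pinpoint
def w(f,px,z):
    R=np.array(f["R"]);t=np.array(f["t"])
    d=R.T@np.array([(px[0]-f["cx"])/f["fx"],(px[1]-f["cy"])/f["fy"],1.]);c=-R.T@t
    return c+d*(z-c[2])/d[2]
def proj(f,X):
    c=np.array(f["R"])@np.array(X)+np.array(f["t"]); return [f["fx"]*c[0]/c[2]+f["cx"],f["fy"]*c[1]/c[2]+f["cy"]]
def save(f,n,box=None,s=1):
    im=cv2.cvtColor(np.asarray(f["pixels"]),cv2.COLOR_RGB2BGR)
    if box: im=im[box[1]:box[3],box[0]:box[2]]
    cv2.imwrite("pics/"+n,cv2.resize(im,None,fx=s,fy=s,interpolation=cv2.INTER_CUBIC))
def axis(f,m,z):
    ys,xs=np.nonzero(m); P=np.array([w(f,(x,y),z)[:2] for x,y in zip(xs,ys)])
    c,wd,_=(lambda r:(r[0],r[1],r[2]))(cv2.minAreaRect((P*1000).astype(np.float32)))
    mu=P.mean(0);_,_,V=np.linalg.svd(P-mu); v=V[0]; a=np.degrees(np.arctan2(v[1],v[0]))%180
    return np.array(c)/1000,np.array(wd),a
E
python3 - <<'E'
from h import *
s=telemetry.get_state();print({k:np.round(v,3) for k,v in s.items()})
f=grab_frame("top");save(f,"top0.png");print("campos",-np.array(f["R"]).T@f["t"])
for n,z in [("pipe_1",.008),("boxed_a",.013),("place_1",.045),("sample_box",0),("rack",0),("duck_1",0),("cherry",0)]:
    for d in pinpoint("top",n):print(n,round(d["p"],2),np.round(d["location"]),np.round(w(f,d["location"],z),3))
for n,z in [("pipe_1",.008),("boxed_a",.013)]:
    for d in regions_of("top",n):
        print(n,round(d["p"],2),d["bbox"],[np.round(x,3) for x in axis(f,d["pixels"],z)])
f=grab_frame("scene");save(f,"scene0.png")
E
```

```text
{'t': np.float64(0.0), 'q': array([ 1.424,  0.359,  0.011, -0.   , -1.224, -0.288]), 'qd': array([ 0.001,  0.001, -0.001,  0.001,  0.001, -0.001]), 'joint_efforts': array([ 2.0000e-03, -5.8272e+01,  2.9305e+01,  6.9970e+00,  7.0000e-03,
       -0.0000e+00]), 'eef_pos': array([0.284, 0.612, 0.193]), 'ee_rot': array([-3.141e+00, -2.000e-03, -2.006e+00]), 'force': array([0.495, 0.055, 0.148]), 'moment': array([-0.053, -0.007, -0.033]), 'width': np.float64(0.087)}
campos [ 0.40558609 -0.0061119   1.16663497]
pipe_1 0.82 [220. 289.] [0.24  0.267 0.008]
pipe_1 0.73 [326. 218.] [ 0.427 -0.019  0.008]
pipe_1 0.67 [385. 270.] [ 0.288 -0.175  0.008]
pipe_1 0.66 [318. 115.] [ 0.711 -0.     0.008]
pipe_1 0.63 [240. 183.] [0.526 0.216 0.008]
pipe_1 0.49 [319. 146.] [ 0.624 -0.001  0.008]
pipe_1 0.32 [473. 163.] [ 0.572 -0.419  0.008]
boxed_a 0.73 [417. 206.] [ 0.459 -0.264  0.013]
boxed_a 0.66 [410. 144.] [ 0.626 -0.247  0.013]
boxed_a 0.6 [416. 187.] [ 0.509 -0.261  0.013]
boxed_a 0.51 [406. 169.] [ 0.559 -0.237  0.013]
place_1 0.87 [234. 201.] [0.474 0.222 0.045]
place_1 0.86 [235. 160.] [0.584
[... 861 characters left out ...]
at64(77.934)]
pipe_1 0.44 [213.3, 126.8, 262.7, 242.5] [array([0.525, 0.221]), array([130.153, 318.55 ]), np.float64(176.846)]
boxed_a 0.79 [388.1, 138.8, 428.6, 146.8] [array([ 0.626, -0.241]), array([ 17.544, 110.312]), np.float64(98.215)]
boxed_a 0.69 [211.0, 123.7, 263.3, 241.4] [array([0.524, 0.221]), array([129.382, 315.808]), np.float64(176.978)]
boxed_a 0.67 [389.1, 162.4, 432.3, 170.6] [array([ 0.566, -0.25 ]), array([108.202,  21.796]), np.float64(93.014)]
boxed_a 0.65 [394.8, 183.2, 436.8, 189.0] [array([ 0.514, -0.258]), array([ 16.021, 105.58 ]), np.float64(94.293)]
boxed_a 0.64 [397.2, 201.5, 439.2, 211.7] [array([ 0.459, -0.263]), array([ 13.792, 108.045]), np.float64(94.181)]
```

View pics/top0.png

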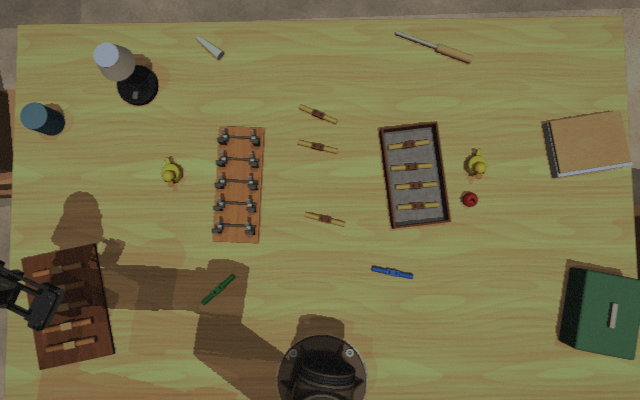

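View pics/scene0.png

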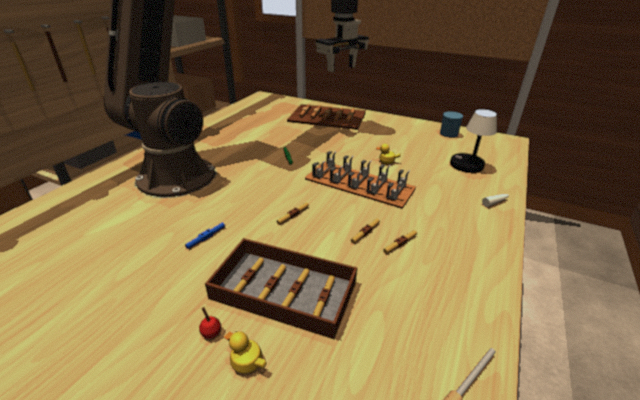

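Top view: the three brass-tubed loose whistles lie at (318,114), (318,146) and (325,219). The blue one (392,272) and green one (219,289) are decoys. The box is at (415,175) and the rack, apparently empty, is at (238,185). The brown box at bottom left (68,305) isn't a listed thing. Next I look at the rack from near.

```bash
R="22 -36 12 0 0 -68"; python3 -m inch '0.5 22 -36 12 0 0 -68;0.5 22 -36 12 0 0 -68;0.5 22 -36 12 0 0 -68;0.5 22 -36 12 0 0 -68;0.5 22 -36 12 0 0 -68;0.5 22 -36 12 0 0 -68;0.5 22 -36 12 0 0 -68;0.5 22 -36 12 0 0 -68;0.5 22 -36 12 0 0 -68;0.5 22 -36 12 0 0 -68;0.5 22 -36 12 0 0 -68' 40
python3 - <<'E'
from h import *
f=grab_frame("wrist");save(f,"w1.png");print("campos",-np.array(f["R"]).T@f["t"],telemetry.get_state()["q"].round(2))
for n,z in [("place_1",.045),("rack",0),("pipe_1",.008)]:
    for d in pinpoint("wrist",n):print(n,round(d["p"],2),np.round(d["location"]),np.round(w(f,d["location"],z),3))
E
```

```text
t: 1.92
eef_pos: [0.5037, 0.2531, 0.3135]
ee_rot: [-3.141, -0.001, 3.093]
force: [-0.0, -0.5, -0.3]
width: 0.0441
campos [0.5012826  0.17696177 0.5034825 ] [ 0.81  0.12 -0.03 -0.   -1.42 -0.86]
place_1 0.9 [262. 139.] [0.584 0.219 0.045]
place_1 0.86 [221. 139.] [0.647 0.216 0.045]
place_1 0.67 [381. 139.] [0.407 0.228 0.045]
place_1 0.64 [346. 138.] [0.459 0.224 0.045]
rack 0.63 [303. 134.] [0.524 0.218 0.   ]
pipe_1 0.64 [474. 162.] [0.244 0.277 0.008]
```

View pics/w1.png

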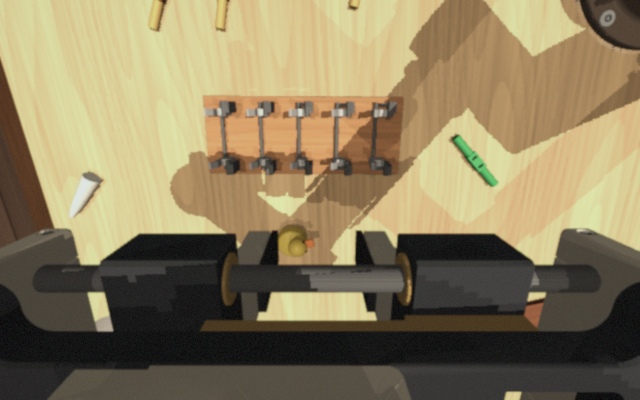

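```bash
python3 -m inch '0.5 2 4.5 -13 0 0 0;0.5 2 4.5 -13 0 0 0;0.5 2 4.5 -13 0 0 0;0.5 2 4.5 -13 0 0 0;0.5 2 4.5 -13 0 0 0'
python3 - <<'E'
from h import *
f=grab_frame("wrist");save(f,"w2.png",(100,60,560,300),1.7)
np.save("w2.npy",f,allow_pickle=True)
print("campos",-np.array(f["R"]).T@f["t"])
for n,z in [("place_1",.045),("rack",0)]:
    for d in pinpoint("wrist",n):print(n,round(d["p"],2),np.round(d["location"]),np.round(w(f,d["location"],z),4))
for d in regions_of("wrist","rack"):
    print(d["p"],d["bbox"],axis(f,d["pixels"],.01))
E
```

```text
t: 2.75
eef_pos: [0.525, 0.2982, 0.1863]
ee_rot: [3.14, 0.003, 3.092]
force: [0.6, -0.4, 0.2]
width: 0.0436bash:   539 Killed                     python3 - <<'E'
from h import *
f=grab_frame("wrist");save(f,"w2.png",(100,60,560,300),1.7)
np.save("w2.npy",f,allow_pickle=True)
print("campos",-np.array(f["R"]).T@f["t"])
for n,z in [("place_1",.045),("rack",0)]:
    for d in pinpoint("wrist",n):print(n,round(d["p"],2),np.round(d["location"]),np.round(w(f,d["location"],z),4))
for d in regions_of("wrist","rack"):
    print(d["p"],d["bbox"],axis(f,d["pixels"],.01))
E
```

View pics/w2.png

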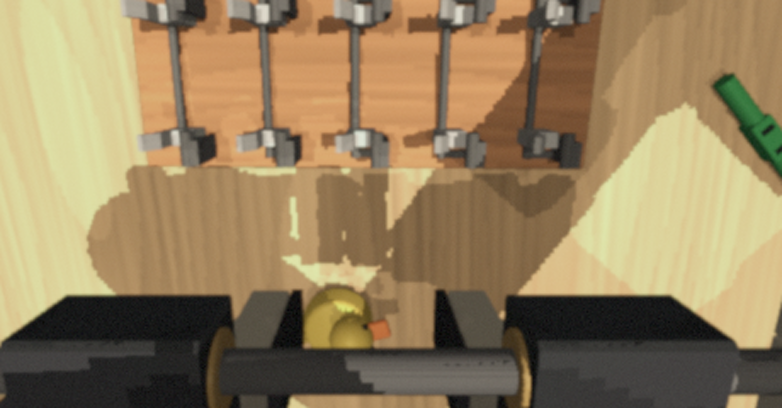

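The crop shows the five empty clips, with the rack's near (+y) edge at crop row 165. The script was killed at np.save, so I rerun it without that.

```bash
python3 - <<'E'
from h import *
f=grab_frame("wrist");save(f,"w3.png",(120,0,520,180),2)
print("campos",-np.array(f["R"]).T@f["t"],f["fx"],np.round(f["R"],3))
import json;json.dump({k:np.array(f[k]).tolist() for k in("fx","fy","cx","cy","R","t")},open("w3.json","w"))
for n,z in [("place_1",.045),("rack",0)]:
    for d in pinpoint("wrist",n):print(n,round(d["p"],2),np.round(d["location"]),np.round(w(f,d["location"],z),4))
for d in regions_of("wrist","rack")[:1]:
    print(d["p"],d["bbox"],axis(f,d["pixels"],.01))
E
```

```text
bash:   569 Killed                     python3 - <<'E'
from h import *
f=grab_frame("wrist");save(f,"w3.png",(120,0,520,180),2)
print("campos",-np.array(f["R"]).T@f["t"],f["fx"],np.round(f["R"],3))
import json;json.dump({k:np.array(f[k]).tolist() for k in("fx","fy","cx","cy","R","t")},open("w3.json","w"))
for n,z in [("place_1",.045),("rack",0)]:
    for d in pinpoint("wrist",n):print(n,round(d["p"],2),np.round(d["location"]),np.round(w(f,d["location"],z),4))
for d in regions_of("wrist","rack")[:1]:
    print(d["p"],d["bbox"],axis(f,d["pixels"],.01))
E
```

View pics/w3.png

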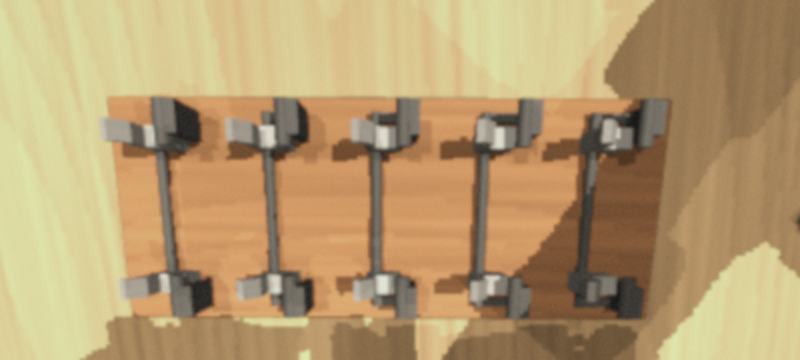

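Empty rack: base-top corners at crop (108,97), (670,99), (645,318), (134,317). The SVD in my helper blew memory; I fix that and compute the rack pose from the corners.

```bash
sed -i 's/svd(P-mu)/svd(P-mu,full_matrices=False)/' h.py; python3 - <<'E'
from h import *
f=grab_frame("wrist")
import json;json.dump({k:np.array(f[k]).tolist() for k in("fx","fy","cx","cy","R","t")},open("w3.json","w"))
C=np.array([w(f,(120+u/2,v/2),.01)[:2] for u,v in [(108,97),(670,99),(645,318),(134,317)]])
print(C.round(4),C.mean(0),np.linalg.norm(C-np.roll(C,1,0),axis=1))
e=C[1]-C[0]+C[2]-C[3];print("angle",np.degrees(np.arctan2(e[1],e[0])))
u=e/np.linalg.norm(e)
for k in range(-2,3): print(k,(C.mean(0)+.06*k*u).round(4))
for n,z in [("place_1",.045),("rack",0)]:
    for d in pinpoint("wrist",n):print(n,round(d["p"],2),np.round(d["location"]),np.round(w(f,d["location"],z),4))
for d in regions_of("wrist","rack")[:1]:
    print(d["p"],d["bbox"],axis(f,d["pixels"],.01))
E
```

```text
[[0.6754 0.152 ]
 [0.3656 0.1684]
 [0.3709 0.29  ]
 [0.682  0.274 ]] [0.52346978 0.2211102 ] [0.12214194 0.31023248 0.12172571 0.31145954]
angle 177.01874502388802
-2 [0.6433 0.2149]
-1 [0.5834 0.218 ]
0 [0.5235 0.2211]
1 [0.4636 0.2242]
2 [0.4036 0.2274]
place_1 0.97 [255. 106.] [0.5854 0.217  0.045 ]
place_1 0.86 [374. 110.] [0.4605 0.2272 0.045 ]
place_1 0.82 [429. 108.] [0.4031 0.2284 0.045 ]
place_1 0.76 [201. 109.] [0.6429 0.2179 0.045 ]
rack 0.69 [314. 107.] [0.5242 0.2212 0.    ]
```

```bash
python3 -m inch '0.5 2 -21.5 3 0 0 0;0.5 2 -21.5 3 0 0 0;0.5 2 -21.5 3 0 0 0;0.5 2 -21.5 3 0 0 0;0.5 2 -21.5 3 0 0 0;0.5 2 -21.5 3 0 0 0'
cat > look.py <<'E'
from h import *
import sys
f=grab_frame("wrist")
if len(sys.argv)>1: save(f,sys.argv[1])
s=telemetry.get_state();print("tcp",np.round(s["eef_pos"],4),np.round(np.degrees(s["ee_rot"]),1),"t",s["t"])
P=pinpoint("wrist","pipe_1")
for d in P: print("pt",round(d["p"],2),np.round(d["location"]),np.round(w(f,d["location"],.008),4))
for d in regions_of("wrist","pipe_1"):
    c,wd,a=axis(f,d["pixels"],.008); 
    if max(wd)<140: print("reg",round(d["p"],2),np.round(d["bbox"]),c.round(4),wd.round(0),"axis",a.round(1))
E
python3 look.py w4.png
```

```text
t: 4.1
eef_pos: [0.544, 0.0828, 0.2136]
ee_rot: [-3.141, -0.0, 3.091]
force: [-0.0, -0.5, -0.6]
width: 0.0436
tcp [0.544  0.0832 0.2136] [-180.    -0.   177.2] t 4.15
pt 0.81 [181. 110.] [0.713  0.0015 0.008 ]
pt 0.67 [410.  88.] [ 0.4245 -0.0096  0.008 ]
pt 0.62 [250. 108.] [0.6249 0.0033 0.008 ]
pt 0.52 [522. 284.] [0.2448 0.2777 0.008 ]
reg 0.92 [163.  66. 196. 154.] [0.7149 0.0038] [111.  22.] axis 66.0
reg 0.74 [244.  62. 262. 154.] [0.6249 0.0054] [111.  19.] axis 75.8
reg 0.7 [393.  37. 426. 134.] [ 0.4266 -0.0135] [112.  21.] axis 75.0
```

View pics/w4.png

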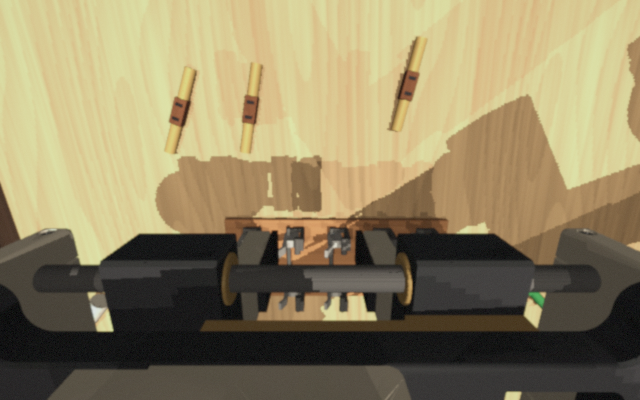

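Three brass whistles at (180,110), (250,108) and (410,85), matching the top camera. Take the one at (0.426,-0.012) first.

```bash
python3 -m inch '0.5 -11.8 -9.5 -6 0 0 -12;0.5 -11.8 -9.5 -13 0 0 -12;0.5 -11.8 -9.5 -15 0 0 -12;0.5 -11.8 -9.5 -15 0 0 -12;0.5 -11.8 -9.5 -15 0 0 -12;0.5 -11.8 -9.5 -15 0 0 -12'; python3 look.py w5.png
```

```text
t: 5.0
eef_pos: [0.4277, -0.0104, 0.0647]
ee_rot: [3.141, 0.001, 2.885]
force: [1.0, 0.1, -0.1]
width: 0.0437
tcp [ 0.4279 -0.0103  0.0648] [1.800e+02 1.000e-01 1.653e+02] t 5.05
pt 0.88 [319. 198.] [ 0.4264 -0.0114  0.008 ]
pt 0.78 [116. 266.] [0.6237 0.0049 0.008 ]
reg 0.73 [  8. 230.  30. 244.] [ 0.6937 -0.0462] [22.  8.] axis 6.2
reg 0.67 [ 96. 209. 119. 262.] [ 0.6179 -0.0257] [52. 20.] axis 65.6
```

View pics/w5.png

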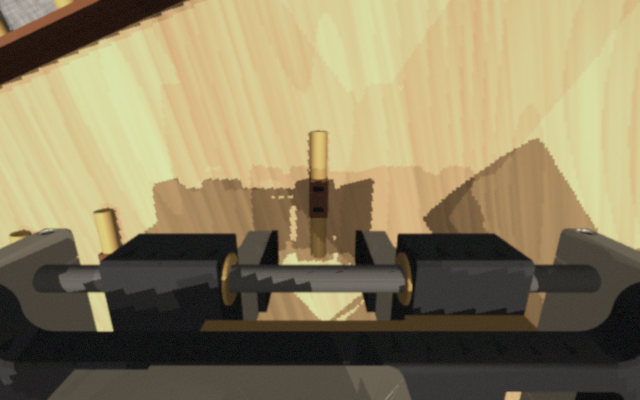

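The whistle's block sits centred between the fingers at (319,198) with its tubes vertical in view. Descend, grip and lift.

```bash
python3 -m inch '0.5 -0.1 -0.1 -5 0 0 0;0.5 -0.1 -0.1 -6.1 0 0 0;0.5 -0.1 -0.1 -6.1 0 0 0;0.5 -0.1 -0.1 -6.1 0 0 0;0 -0.1 -0.1 -6.1 0 0 0;0 -0.1 -0.1 -6.1 0 0 0;0 -0.1 -0.1 -6.1 0 0 0;0 -0.1 -0.1 -6.1 0 0 0;0 -0.1 -0.1 -6.1 0 0 0' 50
```

```text
t: 6.28
eef_pos: [0.4265, -0.0115, 0.0036]
ee_rot: [3.141, 0.001, 2.884]
force: [-0.5, -0.6, 0.3]
width: 0.002
```

```bash
python3 look.py; python3 - <<'E'
from h import *
f=grab_frame("wrist");save(f,"w6.png",(160,100,480,320),2)
E
```

```text
tcp [ 0.4265 -0.0115  0.0036] [1.800e+02 1.000e-01 1.653e+02] t 6.325
pt 0.73 [317. 226.] [ 0.4273 -0.012   0.008 ]
reg 0.56 [306. 141. 332. 306.] [ 0.4271 -0.0112] [114.  16.] axis 74.6
```

View pics/w6.png

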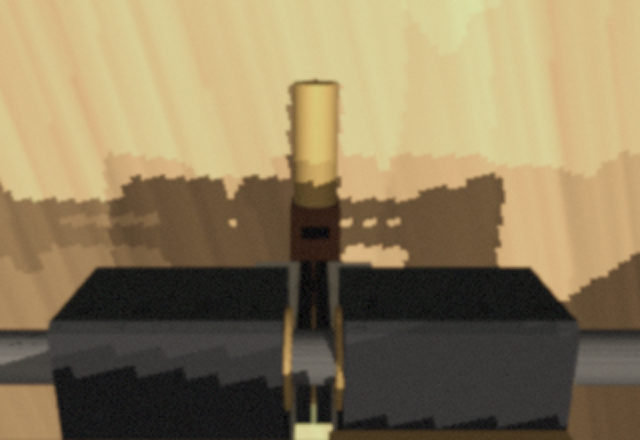

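The block is visibly held between the pads, though the width reads 2 mm. I lift and check.

```bash
python3 -m inch '0 0 0 3 0 0 0;0 0 0 9 0 0 0;0 0 0 11 0 0 0;0 0 0 11 0 0 0;0 0 0 11 0 0 0'; python3 - <<'E'
from h import *
f=grab_frame("wrist");save(f,"w7.png",(160,100,480,320),1.5)
s=telemetry.get_state();print(np.round(s["force"],1),s["width"])
E
```

```text
t: 7.1
eef_pos: [0.4258, -0.0117, 0.1127]
ee_rot: [3.141, 0.0, 2.884]
force: [0.0, 0.1, -0.8]
width: -0.0
[ 0.9 -0.3  0.7] 0.0002706587466579168
```

View pics/w7.png

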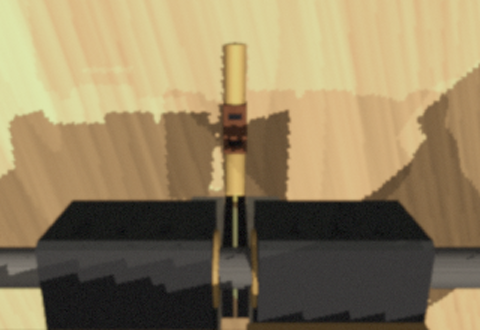

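The whistle stayed on the counter (block at crop (235,128)): the fingers shut above it. I check where the fingertips really are against the reported TCP.

```bash
python3 - <<'E'
from h import *
s=telemetry.get_state();p=np.array(s["eef_pos"]);print(p)
f=grab_frame("wrist");print(f["fx"],np.array(f["R"])@p+np.array(f["t"]),"wrist tcp px",np.round(proj(f,p)), [np.round(proj(f,p+[0,0,h])) for h in(.019,.04,.066)])
im=np.ascontiguousarray(np.asarray(f["pixels"])[...,::-1])
for h,c in((0,(0,0,255)),(.019,(0,255,0)),(.04,(255,0,0))): cv2.circle(im,tuple(int(v) for v in proj(f,p+[0,0,h])),2,c,-1)
a=cv2.resize(im[150:320,220:420],None,fx=2,fy=2)
g=grab_frame("scene");c=np.array(proj(g,p)).round().astype(int);print("scene px",c)
im=np.ascontiguousarray(np.asarray(g["pixels"])[...,::-1])
x0,y0=c[0]-40,c[1]-50
b=cv2.resize(im[y0:y0+85,x0:x0+80],None,fx=4,fy=4,interpolation=cv2.INTER_CUBIC)
for h,cc in((0,(0,0,255)),(.019,(0,255,0)),(.04,(255,0,0))):
    q=np.array(proj(g,p+[0,0,h])); cv2.circle(b,(int((q[0]-x0)*4),int((q[1]-y0)*4)),3,cc,-1)
cv2.imwrite("pics/w8.png",np.hstack([a,b]))
E
```

```text
[ 0.42562369 -0.01179463  0.11245438]
300.6625451522254 [0.00107458 0.0191309  0.2036806 ] wrist tcp px [318. 224.] [array([318., 235.]), array([318., 251.]), array([319., 277.])]
scene px [292 178]
```

View pics/w8.png

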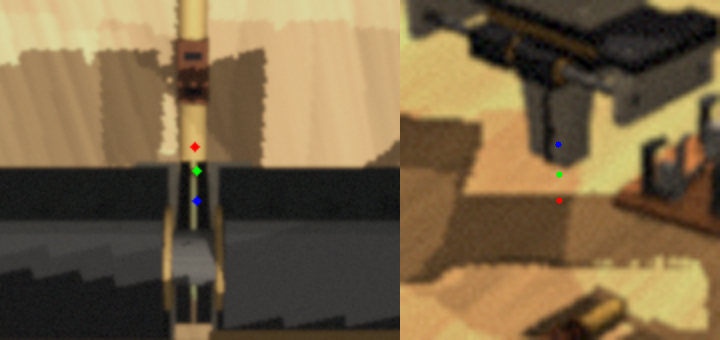

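The real fingertips end about 20–25 mm short of the reported TCP (between the green 19 mm and blue 40 mm marks). So I find the true length by touch, lowering the open gripper around the whistle.

```bash
python3 -m inch '0.5 0.1 0 0 0 0 0;0.5 0.1 0 0 0 0 0;0.5 0.1 0 -6 0 0 0;0.5 0.1 0 -11 0 0 0;0.5 0.1 0 -11.5 0 0 0;0.5 0.1 0 -11.9 0 0 0;0.5 0.1 0 -11.9 0 0 0;0.5 0.1 0 -11.9 0 0 0'; python3 -m inch '0.5 0 0 -0.4 0 0 0;0.5 0 0 -0.4 0 0 0'; 
```

```text
t: 8.25
eef_pos: [0.4278, -0.0114, -0.0052]
ee_rot: [3.14, 0.002, 2.884]
force: [-0.1, -0.1, -0.4]
width: 0.0441
t: 8.5
eef_pos: [0.428, -0.0113, -0.009]
ee_rot: [3.14, 0.002, 2.884]
force: [0.6, -0.8, -0.3]
width: 0.0436
```

Reported z is −9 mm with no contact, confirming the offset. I continue in small steps.

```bash
python3 -m inch '0.5 0 0 -0.3 0 0 0;0.5 0 0 -0.3 0 0 0'; python3 -m inch '0.5 0 0 -0.3 0 0 0;0.5 0 0 -0.3 0 0 0';python3 -m inch '0.5 0 0 -0.2 0 0 0;0.5 0 0 -0.2 0 0 0' 
```

```text
t: 8.75
eef_pos: [0.4277, -0.0114, -0.0123]
ee_rot: [3.14, 0.002, 2.884]
force: [0.2, -0.5, -0.3]
width: 0.0439
t: 9.0
eef_pos: [0.4275, -0.0115, -0.0156]
ee_rot: [3.141, 0.001, 2.884]
force: [-0.1, 0.2, -0.3]
width: 0.0439
t: 9.25
eef_pos: [0.4273, -0.0116, -0.0177]
ee_rot: [3.141, 0.001, 2.884]
force: [0.5, 0.6, 0.4]
width: 0.0441
```

```bash
for i in 1; do python3 -m inch '0.5 0 0 -0.15 0 0 0;0.5 0 0 -0.15 0 0 0'; python3 -m inch '0.5 0 0 -0.15 0 0 0;0.5 0 0 -0.15 0 0 0'; done
```

```text
t: 9.5
eef_pos: [0.4273, -0.0116, -0.0193]
ee_rot: [3.141, 0.001, 2.884]
force: [-0.3, -1.0, 0.0]
width: 0.044
t: 9.75
eef_pos: [0.4272, -0.0116, -0.0209]
ee_rot: [3.141, 0.0, 2.884]
force: [-1.2, -0.3, -0.5]
width: 0.0438
```

```bash
python3 -m inch '0.5 0 0 -0.15 0 0 0;0.5 0 0 -0.15 0 0 0'; python3 -m inch '0.5 0 0 -0.15 0 0 0;0.5 0 0 -0.15 0 0 0'
```

```text
t: 10.0
eef_pos: [0.4271, -0.0117, -0.0226]
ee_rot: [3.141, 0.0, 2.884]
force: [-0.0, -0.3, -0.5]
width: 0.0435
t: 10.25
eef_pos: [0.427, -0.0117, -0.0242]
ee_rot: [3.142, -0.0, 2.884]
force: [-0.4, -0.4, -0.6]
width: 0.0435
```

```bash
python3 -m inch '0 0 0 0 0 0 0;0 0 0 0 0 0 0;0 0 0 0 0 0 0;0 0 0 0 0 0 0;0 0 0 0 0 0 0' 50
```

```text
t: 10.88
eef_pos: [0.4269, -0.0117, -0.0242]
ee_rot: [3.142, -0.0, 2.884]
force: [-0.5, -0.5, 1.4]
width: 0.0156
```

Gripped at 15.6 mm. So reported TCP z = whistle height − 32 mm, and a seated whistle corresponds to a reported z of about 0.013. Lift and carry to the nearest place (0.4036, 0.2274).

```bash
python3 -m inch '0 0 0 6 0 0 0;0 0 0 10 0 0 0;0 -2.3 12 10 0 0 12;0 -2.3 23.9 10 0 0 12;0 -2.3 23.9 10 0 0 12;0 -2.3 23.9 10 0 0 12;0 -2.3 23.9 10 0 0 12;0 -2.3 23.9 10 0 0 12;0 -2.3 23.9 10 0 0 12'; python3 - <<'E'
from h import *
s=telemetry.get_state();print(np.round(s["eef_pos"],4),s["width"],np.degrees(s["ee_rot"]))
f=grab_frame("wrist");save(f,"w9.png",(120,30,560,290),1.6)
for d in pinpoint("wrist","place_1"):print(round(d["p"],2),np.round(d["location"]),np.round(w(f,d["location"],.045),4))
for d in pinpoint("wrist","pipe_1"):print("pipe",round(d["p"],2),np.round(d["location"]),np.round(w(f,d["location"],s["eef_pos"][2]+.032),4))
E
```

```text
t: 12.0
eef_pos: [0.4038, 0.2261, 0.0757]
ee_rot: [-3.141, -0.0, 3.092]
force: [-0.9, 0.2, -0.7]
width: 0.0151
[0.4038 0.2261 0.0757] 0.015083172970630079 [-1.79977666e+02 -2.81834960e-02  1.77184569e+02]
0.95 [241. 212.] [0.4634 0.2252 0.045 ]
0.92 [316. 211.] [0.4052 0.2272 0.045 ]
0.73 [ 84. 211.] [0.5851 0.2184 0.045 ]
0.71 [  7. 209.] [0.6442 0.2142 0.045 ]
0.67 [162. 213.] [0.5254 0.2235 0.045 ]
pipe 0.97 [316. 244.] [0.4048 0.2254 0.1077]
pipe 0.57 [493. 238.] [0.3039 0.2265 0.1077]
```

View pics/w9.png

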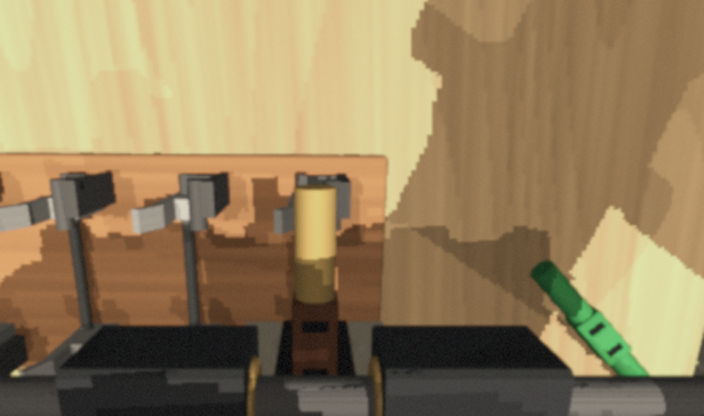

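Held whistle at image (316,244), projecting to x=0.4048; the place projects to x=0.4052, so it is aligned to within 1 mm. Lower to just above the jaw, then push.

```bash
python3 -m inch '0 0 0 -4 0 0 0;0 0 0 -4 0 0 0;0 0 0 -4 0 0 0'; python3 -m inch '0 0 0 -0.8 0 0 0;0 0 0 -1.2 0 0 0' 60; python3 -m inch '0 0 0 -0.5 0 0 0;0 0 0 -0.5 0 0 0'
```

```text
t: 12.52
eef_pos: [0.4046, 0.2264, 0.0367]
ee_rot: [3.142, 0.0, 3.092]
force: [0.1, -1.0, -0.8]
width: 0.0151
t: 12.78
eef_pos: [0.4053, 0.2271, 0.0258]
ee_rot: [3.14, 0.002, 3.093]
force: [-9.9, -0.4, 27.1]
width: 0.015
t: 13.02
eef_pos: [0.4045, 0.2272, 0.021]
ee_rot: [3.14, 0.001, 3.092]
force: [-6.4, 2.0, 5.0]
width: 0.015
```

```bash
python3 -m inch '0 0 0 -0.5 0 0 0;0 0 0 -0.5 0 0 0'; python3 -m inch '0 0 0 -0.4 0 0 0;0 0 0 -0.4 0 0 0'
```

```text
t: 13.28
eef_pos: [0.4045, 0.2274, 0.0162]
ee_rot: [3.14, 0.001, 3.092]
force: [-0.8, 2.2, 0.0]
width: 0.0153
t: 13.52
eef_pos: [0.4045, 0.2274, 0.0126]
ee_rot: [3.14, 0.001, 3.093]
force: [-3.9, -0.2, 8.9]
width: 0.0154
```

```bash
python3 -m inch '0 0 0 -0.2 0 0 0;0 0 0 -0.2 0 0 0'; python3 -m inch '0.4 0 0 0 0 0 0;0.4 0 0 0 0 0 0;0.4 0 0 0 0 0 0;0.4 0 0 0 0 0 0;0.4 0 0 5 0 0 0;0.4 0 0 10 0 0 0;0.4 0 -10 14 0 0 0;0.4 10 -15 17 0 0 0;0.4 10 -15 17 0 0 0;0.4 10 -15 17 0 0 0;0.4 10 -15 17 0 0 0'; python3 - <<'E'
from h import *
import os
os.system("python3 look.py")
f=grab_frame("wrist");save(f,"w10.png",(160,30,560,290),2)
for d in pinpoint("wrist","boxed_a"):print(round(d["p"],2),np.round(d["location"]),np.round(w(f,d["location"],.045),4))
E
```

```text
t: 13.78
eef_pos: [0.4045, 0.2275, 0.0124]
ee_rot: [3.14, 0.002, 3.093]
force: [-10.9, -3.6, 28.1]
width: 0.0149
t: 15.15
eef_pos: [0.5049, 0.0767, 0.1819]
ee_rot: [3.14, 0.001, 3.091]
force: [-0.6, 0.9, 0.1]
width: 0.0355
tcp [0.504  0.0772 0.1816] [179.9   0.  177.1] t 15.2
pt 0.84 [510. 302.] [0.2432 0.2772 0.008 ]
pt 0.77 [140. 116.] [7.085e-01 5.000e-04 8.000e-03]
pt 0.59 [214. 116.] [0.6221 0.0051 0.008 ]
reg 0.88 [202.  65. 222. 165.] [0.625  0.0058] [112.  20.] axis 75.9
reg 0.69 [123.  69. 154. 166.] [0.7148 0.0041] [114.  23.] axis 66.1
reg 0.67 [512. 297. 539. 328.] [0.2229 0.2962] [16. 68.] axis 128.6
this script no longer has the robotException ignored in: <_io.TextIOWrapper mode='rw' encoding='UTF-8'>
Traceback (most recent call last):
BrokenPipeError: [Errno 32] Broken pipe
```

The first one stopped hard at the seated height (28 N at z=0.0124). Next is the whistle at (0.6245, 0.0055), axis 76°.

```bash
python3 -m inch '0.45 6 -3.6 -4 0 0 -11;0.45 12 -7.2 -9 0 0 -11;0.45 12 -7.2 -14 0 0 -11;0.45 12 -7.2 -15 0 0 -11;0.45 12 -7.2 -15 0 0 -11'; python3 look.py
```

```text
t: 15.92
eef_pos: [0.6211, 0.0062, 0.0287]
ee_rot: [-3.14, -0.005, 2.902]
force: [-0.8, 0.8, -0.4]
width: 0.0393
tcp [0.6225 0.0066 0.031 ] [ 1.800e+02 -1.000e-01  1.663e+02] t 15.975
pt 0.86 [311. 213.] [0.6261 0.0044 0.008 ]
pt 0.69 [200. 236.] [0.7121 0.0024 0.008 ]
reg 0.92 [183. 165. 215. 235.] [ 0.7027 -0.0239] [54. 20.] axis 65.1
reg 0.55 [305. 137. 322. 265.] [ 0.6229 -0.0016] [97. 16.] axis 76.2
```

```bash
python3 -m inch '0.45 0.3 -0.1 -4 0 0 0;0.45 0.3 -0.1 -5.4 0 0 0;0.45 0.3 -0.1 -5.5 0 0 0;0.45 0.3 -0.1 -5.5 0 0 0;0 0.3 -0.1 -5.5 0 0 0;0 0.3 -0.1 -5.5 0 0 0;0 0.3 -0.1 -5.5 0 0 0;0 0.3 -0.1 -5.5 0 0 0;0 0.3 -0.1 -5.5 0 0 0' 50
```

```text
t: 17.2
eef_pos: [0.6269, 0.0061, -0.0214]
ee_rot: [3.139, 0.002, 2.904]
force: [-1.6, 1.1, 4.9]
width: 0.0148
```

```bash
python3 -m inch '0 0 0 6 0 0 0;0 -2 2 10 0 0 3;0 -7 8 10 0 0 10.7;0 -12 15 10 0 0 10.7;0 -16.3 21.9 10 0 0 10.7;0 -16.3 21.9 10 0 0 10.7;0 -16.3 21.9 10 0 0 10.7;0 -16.3 21.9 10 0 0 10.7;0 -16.3 21.9 10 0 0 10.7'
cat > chk.py <<'E'
from h import *
import sys
s=telemetry.get_state();print(np.round(s["eef_pos"],4),np.round(s["width"],4),np.degrees(s["ee_rot"]).round(1),np.round(s["force"],1),s["t"])
f=grab_frame("wrist")
if len(sys.argv)>1: save(f,sys.argv[1],(120,30,560,290),1.6)
for d in pinpoint("wrist","place_1"):print(round(d["p"],2),np.round(d["location"]),np.round(w(f,d["location"],.045),4))
for d in pinpoint("wrist","pipe_1"):print("pipe",round(d["p"],2),np.round(d["location"]),np.round(w(f,d["location"],s["eef_pos"][2]+.032),4))
E
python3 chk.py w10.png
```

```text
t: 18.32
eef_pos: [0.4644, 0.2242, 0.0783]
ee_rot: [3.139, 0.002, 3.089]
force: [-0.7, 0.4, -0.3]
width: 0.015
[0.4644 0.2242 0.0783] 0.015 [1.799e+02 1.000e-01 1.770e+02] [-0.7  0.4 -0.3] 18.325
0.83 [320. 210.] [0.4631 0.2254 0.045 ]
0.8 [241. 209.] [0.5244 0.2214 0.045 ]
0.7 [ 91. 210.] [0.6428 0.2168 0.045 ]
0.66 [390. 207.] [0.4078 0.2261 0.045 ]
0.58 [163. 206.] [0.5852 0.2164 0.045 ]
pipe 0.85 [317. 240.] [0.465  0.221  0.1103]
pipe 0.77 [556. 237.] [0.3288 0.2258 0.1103]
```

View pics/w10.png

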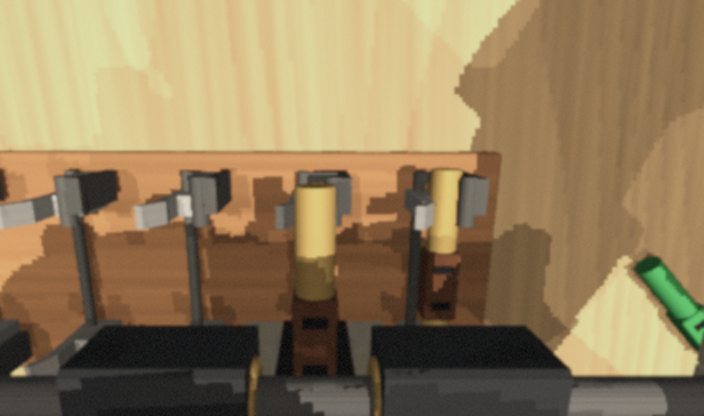

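The first whistle sits home at the right (445,210 in the crop) with its jaw over the tube, and the second is centred over its place. Press it.

```bash
python3 -m inch '0 0 0 -4 0 0 0;0 0 0 -4 0 0 0;0 0 0 -4 0 0 0' 60; python3 -m inch '0 0 0 -0.6 0 0 0;0 0 0 -1.2 0 0 0;0 0 0 -1.6 0 0 0;0 0 0 -1.6 0 0 0';  python3 -m inch '0 0 0 -0.5 0 0 0;0 0 0 -0.6 0 0 0'
```

```text
t: 18.85
eef_pos: [0.465, 0.2239, 0.0391]
ee_rot: [3.14, 0.002, 3.088]
force: [0.4, 1.2, -0.3]
width: 0.0145
t: 19.35
eef_pos: [0.4646, 0.2244, 0.0236]
ee_rot: [3.139, 0.002, 3.088]
force: [-5.9, 1.6, 5.8]
width: 0.0145
t: 19.6
eef_pos: [0.4645, 0.2247, 0.0181]
ee_rot: [3.138, 0.002, 3.089]
force: [-4.5, 0.2, 6.8]
width: 0.0144
```

```bash
python3 -m inch '0 0 0 -0.3 0 0 0;0 0 0 -0.3 0 0 0';  python3 -m inch '0 0 0 -0.2 0 0 0;0 0 0 -0.2 0 0 0'
```

```text
t: 19.85
eef_pos: [0.4644, 0.2247, 0.0154]
ee_rot: [3.139, 0.003, 3.089]
force: [-2.3, -0.8, 4.1]
width: 0.0144
t: 20.1
eef_pos: [0.4646, 0.2247, 0.0151]
ee_rot: [3.138, 0.003, 3.09]
force: [-7.8, -3.1, 20.6]
width: 0.0144
```

Seated hard at 0.0151 as predicted. Release and go to the third (0.7145, 0.004), axis 66°.

```bash
python3 -m inch '0.4 0 0 0 0 0 0;0.4 0 0 0 0 0 0;0.4 0 0 0 0 0 0;0.4 0 0 5 0 0 0;0.4 0 0 10 0 0 0;0.4 8 -8 11 0 0 -7;0.4 16 -15 11 0 0 -14;0.4 25 -22 8 0 0 -21;0.4 25 -22 3 0 0 -21;0.4 25 -22 2 0 0 -21;0.4 25 -22 2 0 0 -21'; python3 look.py
```

```text
t: 21.48
eef_pos: [0.7152, 0.0025, 0.0323]
ee_rot: [3.14, 0.001, 2.721]
force: [-0.7, 0.1, -0.1]
width: 0.035
tcp [ 7.16e-01 -1.00e-04  2.90e-02] [-180.    -0.   155.9] t 21.525
pt 0.77 [319. 212.] [0.7143 0.0035 0.008 ]
reg 0.79 [304. 136. 331. 264.] [ 0.7124 -0.0025] [98. 17.] axis 66.2
```

```bash
python3 -m inch '0.4 -0.1 0.3 -4 0 0 0;0.4 -0.1 0.3 -5.1 0 0 0;0.4 -0.1 0.3 -5.1 0 0 0;0.4 -0.1 0.3 -5.1 0 0 0;0 -0.1 0.3 -5.1 0 0 0;0 -0.1 0.3 -5.1 0 0 0;0 -0.1 0.3 -5.1 0 0 0;0 -0.1 0.3 -5.1 0 0 0' 50
```

```text
t: 22.62
eef_pos: [0.7134, 0.0057, -0.0185]
ee_rot: [3.141, 0.0, 2.72]
force: [-0.7, 1.1, 5.5]
width: 0.0133
```

```bash
python3 -m inch '0 0 0 6 0 0 0;0 -2 2 10 0 0 5;0 -7 8 10 0 0 14;0 -12 15 10 0 0 21.2;0 -18.9 21.6 10 0 0 21.2;0 -18.9 21.6 10 0 0 21.2;0 -18.9 21.6 10 0 0 21.2;0 -18.9 21.6 10 0 0 21.2;0 -18.9 21.6 10 0 0 21.2;0 -18.9 21.6 10 0 0 21.2'
python3 chk.py w11.png
```

```text
t: 23.88
eef_pos: [0.5251, 0.2207, 0.0812]
ee_rot: [3.141, 0.0, 3.089]
force: [0.5, 0.5, -0.5]
width: 0.0134
[0.5251 0.2207 0.0812] 0.0134 [180.   0. 177.] [ 0.5  0.5 -0.5] 23.875
0.97 [317. 212.] [0.5261 0.2248 0.045 ]
0.92 [168. 208.] [0.6435 0.215  0.045 ]
0.86 [466. 207.] [0.4075 0.2269 0.045 ]
0.81 [396. 208.] [0.4629 0.2251 0.045 ]
0.57 [242. 205.] [0.5853 0.2161 0.045 ]
pipe 0.75 [616. 237.] [0.3551 0.2246 0.1132]
pipe 0.67 [473. 207.] [0.4383 0.2024 0.1132]
pipe 0.62 [395. 205.] [0.4816 0.1988 0.1132]
pipe 0.61 [316. 236.] [0.5262 0.215  0.1132]
```

View pics/w11.png

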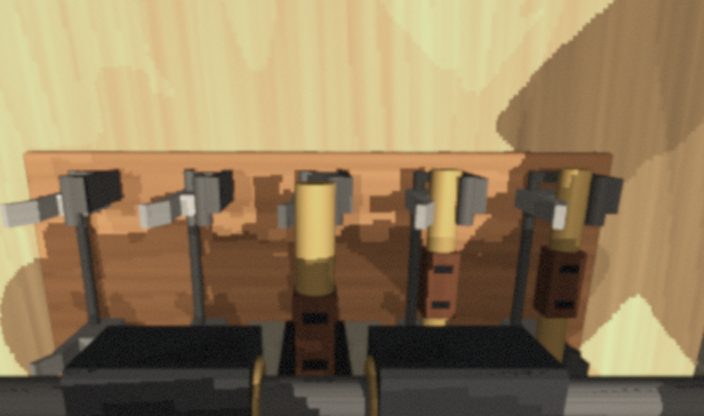

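The two seated whistles lie at crop (440,240) and (568,240), jaws over them. The third is centred at (316,236).

```bash
python3 -m inch '0 0 0 -4 0 0 0;0 0 0 -4 0 0 0;0 0 0 -4 0 0 0' 60; python3 -m inch '0 0 0 -0.6 0 0 0;0 0 0 -1.2 0 0 0;0 0 0 -1.6 0 0 0;0 0 0 -1.6 0 0 0';  python3 -m inch '0 0 0 -0.5 0 0 0;0 0 0 -0.6 0 0 0'
```

```text
t: 24.4
eef_pos: [0.5254, 0.221, 0.0421]
ee_rot: [3.141, 0.001, 3.089]
force: [-0.6, -0.1, 0.3]
width: 0.0131
t: 24.9
eef_pos: [0.5245, 0.2215, 0.0269]
ee_rot: [3.141, 0.0, 3.089]
force: [-8.1, 2.5, 7.9]
width: 0.0133
t: 25.15
eef_pos: [0.5244, 0.2219, 0.0216]
ee_rot: [3.14, 0.0, 3.09]
force: [-4.2, 1.4, 4.9]
width: 0.013
```

```bash
python3 -m inch '0 0 0 -0.3 0 0 0;0 0 0 -0.3 0 0 0';  python3 -m inch '0 0 0 -0.2 0 0 0;0 0 0 -0.2 0 0 0'
```

```text
t: 25.4
eef_pos: [0.5244, 0.2216, 0.0192]
ee_rot: [3.14, 0.001, 3.09]
force: [-3.5, -1.2, 5.8]
width: 0.0132
t: 25.65
eef_pos: [0.5244, 0.2214, 0.0183]
ee_rot: [3.14, 0.001, 3.09]
force: [-4.6, -0.8, 10.6]
width: 0.0133
```

```bash
python3 -m inch '0 0 0 -0.2 0 0 0;0 0 0 -0.2 0 0 0'
```

```text
t: 25.9
eef_pos: [0.5245, 0.2214, 0.0181]
ee_rot: [3.14, 0.002, 3.091]
force: [-7.7, -1.5, 17.8]
width: 0.0135
```

```bash
python3 -m inch '0.4 0 0 0 0 0 0;0.4 0 0 0 0 0 0;0.4 0 0 0 0 0 0;0.4 0 0 6 0 0 0;0.4 0 0 12 0 0 0;0.4 1 -6 16 0 0 0;0.4 1 -12 16 0 0 0;0.4 1 -18 16 0 0 0;0.4 1 -24 16 0 0 0;0.4 1 -30 16 0 0 0;0.4 1 -36 16 0 0 0;0.4 1 -42 16 0 0 0'; python3 -m inch '0.4 0 0 0 0 0 7;0.4 0 0 0 0 0 7;0.4 0 0 0 0 0 7'; python3 - <<'E'
from h import *
s=telemetry.get_state();print(np.round(s["eef_pos"],4),np.degrees(s["ee_rot"]).round(1))
f=grab_frame("wrist");save(f,"w12.png",(100,20,540,280),1.7)
for d in pinpoint("wrist","sample_box"):print("box",round(d["p"],2),np.round(d["location"]),np.round(w(f,d["location"],0),4))
for d in pinpoint("wrist","boxed_a"):print(round(d["p"],2),np.round(d["location"]),np.round(w(f,d["location"],.013),4))
for d in regions_of("wrist","boxed_a"):
    c,wd,a=axis(f,d["pixels"],.013);print("reg",round(d["p"],2),np.round(d["bbox"]),c.round(4),wd.round(0),"axis",a.round(1))
E
```

```text
t: 27.4
eef_pos: [0.5343, -0.2006, 0.178]
ee_rot: [3.14, 0.002, 3.091]
force: [2.2, 0.8, -0.3]
width: 0.0353
t: 27.78
eef_pos: [0.5343, -0.2001, 0.1779]
ee_rot: [3.14, 0.002, -3.072]
force: [0.1, 0.1, -0.9]
width: 0.0351
[ 0.5343 -0.2001  0.1779] [ 1.799e+02  1.000e-01 -1.760e+02]
box 0.82 [314. 131.] [ 0.5417 -0.2484  0.    ]
0.92 [339. 123.] [ 0.5137 -0.2597  0.013 ]
0.87 [240. 130.] [ 0.6274 -0.244   0.013 ]
0.74 [293. 130.] [ 0.5666 -0.248   0.013 ]
0.56 [382. 124.] [ 0.4644 -0.2623  0.013 ]
reg 0.92 [284.  83. 300. 178.] [ 0.5656 -0.2471] [ 17. 111.] axis 93.7
reg 0.79 [330.  72. 344. 172.] [ 0.5155 -0.2574] [ 17. 112.] axis 94.2
reg 0.68 [372.  74. 393. 173.] [ 0.4594 -0.2619] [ 20. 111.] axis 93.8
reg 0.58 [230.  80. 253. 184.] [ 0.6265 -0.24  ] [ 20. 112.] axis 97.5
```

View pics/w12.png

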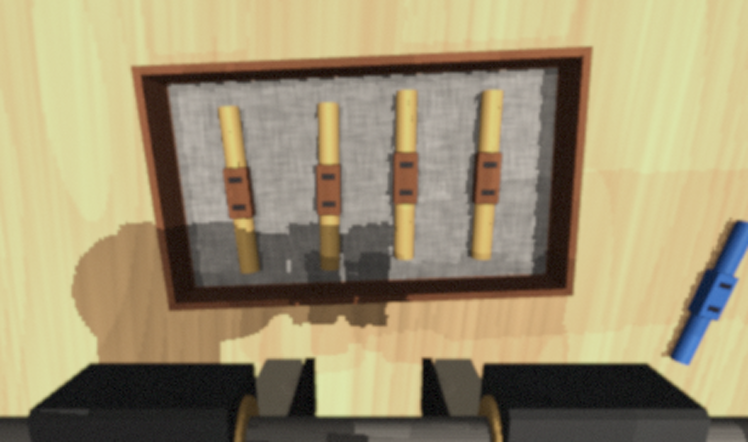

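The box holds four brass whistles at crop (238,190), (328,190), (405,175) and (487,177), none visibly different. I feel each by a light grip and a small sideways shift, starting with the third (0.5147, −0.2585).

```bash
python3 -m inch '0.3 -1.95 -5.8 -5 0 0 0;0.3 -1.95 -5.8 -11 0 0 0;0.3 -1.95 -5.8 -13.8 0 0 0;0.3 -1.95 -5.8 -13.8 0 0 0;0.3 -1.95 -5.8 -13.8 0 0 0'; python3 - <<'E'
from h import *
s=telemetry.get_state();print(np.round(s["eef_pos"],4),s["width"])
f=grab_frame("wrist")
for d in pinpoint("wrist","boxed_a"):print(round(d["p"],2),np.round(d["location"]),np.round(w(f,d["location"],.013),4))
for d in regions_of("wrist","boxed_a"):
    c,wd,a=axis(f,d["pixels"],.013);print("reg",round(d["p"],2),np.round(d["bbox"]),c.round(4),wd.round(0),"axis",a.round(1))
E
```

```text
t: 28.6
eef_pos: [0.5164, -0.2578, 0.0417]
ee_rot: [3.141, 0.004, -3.069]
force: [-1.0, 0.4, 0.5]
width: 0.0262
[ 0.5164 -0.2578  0.0417] 0.02623663552594279
0.93 [388. 210.] [ 0.4632 -0.2618  0.013 ]
0.85 [319. 210.] [ 0.5155 -0.2583  0.013 ]
0.79 [175. 220.] [ 0.6267 -0.2415  0.013 ]
0.77 [254. 219.] [ 0.5653 -0.247   0.013 ]
reg 0.98 [309. 135. 331. 264.] [ 0.5146 -0.2634] [ 17. 103.] axis 94.4
reg 0.9 [376. 134. 407. 232.] [ 0.4622 -0.2808] [20. 74.] axis 93.8
reg 0.86 [239. 146. 264. 233.] [ 0.5672 -0.2693] [18. 67.] axis 93.6
reg 0.66 [154. 148. 192. 234.] [ 0.6293 -0.2633] [23. 65.] axis 97.6
```

```bash
python3 -m inch '0.3 -0.1 0 -4 0 0 0;0.3 -0.1 0 -5.4 0 0 0;0.3 -0.1 0 -5.4 0 0 0;0.3 -0.1 0 -5.4 0 0 0;0 -0.1 0 -5.4 0 0 0;0 -0.1 0 -5.4 0 0 0;0 -0.1 0 -5.4 0 0 0;0 -0.1 0 -5.4 0 0 0' 5;  python3 -m inch '0 0.3 0 0 0 0 0;0 0.3 0 0 0 0 0;0 0.3 0 0 0 0 0'
```

```text
t: 29.75
eef_pos: [0.5157, -0.2579, -0.0113]
ee_rot: [3.141, 0.006, -3.069]
force: [-1.4, -0.1, 5.5]
width: 0.0008
t: 30.12
eef_pos: [0.5194, -0.2579, -0.0112]
ee_rot: [-3.141, 0.007, -3.069]
force: [1.0, 0.6, 0.9]
width: 0.0008
```

The fingers shut on nothing, so they are still too high: the tips must be about 30 mm short of the reported TCP. Reopen and step lower, watching the force.

```bash
python3 -m inch '0.3 -0.4 0 1 0 0 0;0.3 -0.4 0 1 0 0 0;0.3 -0.4 0 1 0 0 0;0.3 -0.4 0 1 0 0 0';  python3 -m inch '0.3 0 0 -1 0 0 0;0.3 0 0 -1.6 0 0 0;0.3 0 0 -1.6 0 0 0'; python3 -m inch '0.3 0 0 -0.3 0 0 0;0.3 0 0 -0.3 0 0 0'
```

```text
t: 30.62
eef_pos: [0.5153, -0.2579, -0.0013]
ee_rot: [-3.142, 0.007, -3.069]
force: [-0.5, -0.0, 0.3]
width: 0.0257
t: 31.0
eef_pos: [0.5146, -0.2578, -0.0183]
ee_rot: [3.141, 0.005, -3.069]
force: [0.7, 0.5, -0.2]
width: 0.0266
t: 31.25
eef_pos: [0.5144, -0.2578, -0.0216]
ee_rot: [3.141, 0.004, -3.069]
force: [0.1, -0.6, 0.2]
width: 0.0262
```

```bash
python3 -m inch '0.3 0 0 -0.2 0 0 0;0.3 0 0 -0.2 0 0 0'; python3 -m inch '0 0 0 0 0 0 0;0 0 0 0 0 0 0;0 0 0 0 0 0 0;0 0 0 0 0 0 0' 5;python3 -m inch '0 0.3 0 0 0 0 0;0 0.3 0 0 0 0 0;0 0.3 0 0 0 0 0'
```

```text
t: 31.5
eef_pos: [0.5143, -0.2577, -0.0237]
ee_rot: [3.141, 0.004, -3.069]
force: [-0.6, -0.3, -0.2]
width: 0.0264
t: 32.0
eef_pos: [0.5139, -0.2578, -0.0237]
ee_rot: [3.141, 0.004, -3.069]
force: [-2.5, 0.1, 1.5]
width: 0.0162
t: 32.38
eef_pos: [0.5138, -0.2577, -0.024]
ee_rot: [3.14, -0.001, -3.07]
force: [-8.9, -0.5, 8.3]
width: 0.0161
```

Gripped at 16 mm; a 3 mm shift moved nothing and drew 9 N, so whistle 3 is screwed fast. Next is whistle 2.

```bash
python3 -m inch '0.3 0 0 0 0 0 0;0.3 0 0 0 0 0 0;0.3 0 0 0 0 0 0;0.3 0 0 4 0 0 0;0.3 5.2 1 4 0 0 0;0.3 5.2 1 4 0 0 0;0.3 5.2 1 4 0 0 0'; python3 -m inch '0.3 0 0 -2 0 0 0;0.3 0 0 -3.7 0 0 0;0.3 0 0 -3.7 0 0 0;0.3 0 0 -3.7 0 0 0'
```

```text
t: 33.25
eef_pos: [0.5654, -0.2474, 0.0155]
ee_rot: [3.14, -0.002, -3.069]
force: [-0.6, 0.8, 0.6]
width: 0.0263
t: 33.75
eef_pos: [0.5654, -0.2476, -0.0213]
ee_rot: [3.14, -0.002, -3.069]
force: [-0.2, -0.1, 1.2]
width: 0.0266
```

```bash
python3 -m inch '0.3 0 0 -0.2 0 0 0;0.3 0 0 -0.2 0 0 0;0 0 0 -0.2 0 0 0;0 0 0 -0.2 0 0 0;0 0 0 -0.2 0 0 0;0 0 0 -0.2 0 0 0' 5;python3 -m inch '0 0.3 0 0 0 0 0;0 0.3 0 0 0 0 0;0 0.3 0 0 0 0 0'
```

```text
t: 34.5
eef_pos: [0.5655, -0.2476, -0.0231]
ee_rot: [3.14, -0.002, -3.069]
force: [-0.7, -0.0, 2.8]
width: 0.0163
t: 34.88
eef_pos: [0.5689, -0.2476, -0.0231]
ee_rot: [3.14, -0.002, -3.069]
force: [0.0, 0.9, 1.4]
width: 0.0161
```

Whistle 2 followed the 3 mm shift with no force: it is the loose one. Grip firmly, lift out, and carry to place (0.5845, 0.2185).

```bash
python3 -m inch '0 0 0 0 0 0 0;0 0 0 0 0 0 0;0 0 0 5 0 0 0;0 0 0 10 0 0 0;0 0.4 6 11 0 0 0;0 0.6 12 11 0 0 0;0 0.8 18 11 0 0 0;0 1 24 11 0 0 -7;0 1.3 30 11 0 0 -7;0 1.5 36 11 0 0 -7;0 1.5 42 11 0 0 -7;0 1.5 46.6 11 0 0 -7' 55; python3 -m inch '0 0 0 0 0 0 0;0 0 0 0 0 0 0'; python3 chk.py w13.png
```

```text
t: 36.38
eef_pos: [0.5836, 0.2209, 0.0867]
ee_rot: [3.14, -0.002, 3.093]
force: [0.9, 0.6, -0.8]
width: 0.0155
t: 36.62
eef_pos: [0.5831, 0.221, 0.0862]
ee_rot: [3.14, -0.002, 3.094]
force: [-0.6, 0.2, -0.5]
width: 0.0154
[0.5831 0.221  0.0862] 0.0154 [ 1.799e+02 -1.000e-01  1.773e+02] [-0.6  0.2 -0.5] 36.625
0.94 [391. 206.] [0.5235 0.2243 0.045 ]
0.78 [315. 201.] [0.5847 0.2171 0.045 ]
0.65 [242. 201.] [0.6438 0.2148 0.045 ]
0.57 [467. 204.] [0.4623 0.2257 0.045 ]
pipe 0.79 [462. 200.] [0.5028 0.1979 0.1182]
pipe 0.77 [388. 198.] [0.5439 0.1945 0.1182]
pipe 0.75 [536. 203.] [0.4619 0.2011 0.1182]
```

View pics/w13.png

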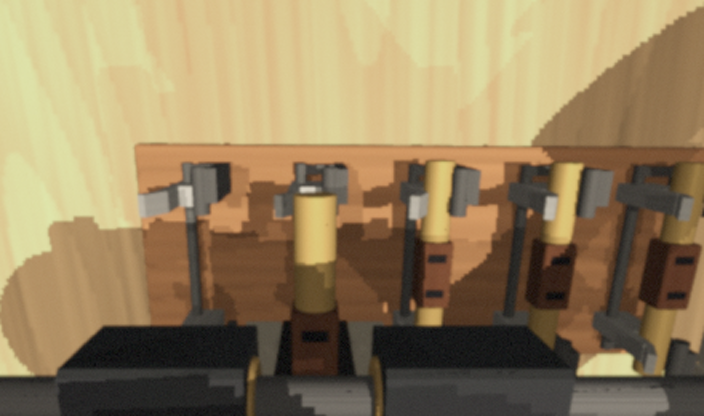

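Three seated whistles show at (437,235), (560,235) and (680,240) with closed jaws; the fourth is held over place 4. Shift 1 mm and press.

```bash
python3 -m inch '0 0.1 -0.2 -3 0 0 0;0 0.1 -0.2 -5.2 0 0 0;0 0.1 -0.2 -5.2 0 0 0;0 0.1 -0.2 -5.2 0 0 0' 60; python3 -m inch '0 0 0 -0.6 0 0 0;0 0 0 -1.2 0 0 0;0 0 0 -1.6 0 0 0;0 0 0 -1.6 0 0 0';  python3 -m inch '0 0 0 -0.4 0 0 0;0 0 0 -0.5 0 0 0'
```

```text
t: 37.28
eef_pos: [0.5853, 0.2174, 0.0356]
ee_rot: [3.139, -0.001, 3.091]
force: [0.1, -0.3, 0.1]
width: 0.0153
t: 37.78
eef_pos: [0.5846, 0.2176, 0.0208]
ee_rot: [3.139, -0.001, 3.091]
force: [-6.4, 0.5, 12.7]
width: 0.0155
t: 38.02
eef_pos: [0.5842, 0.2178, 0.0169]
ee_rot: [3.139, -0.001, 3.092]
force: [-5.3, 0.3, 10.0]
width: 0.0151
```

```bash
python3 -m inch '0 0 0 -0.3 0 0 0;0 0 0 -0.3 0 0 0';  python3 -m inch '0 0 0 -0.3 0 0 0;0 0 0 -0.3 0 0 0'
```

```text
t: 38.28
eef_pos: [0.5842, 0.2179, 0.0146]
ee_rot: [3.139, -0.001, 3.092]
force: [-2.3, -0.8, 5.8]
width: 0.0148
t: 38.52
eef_pos: [0.5842, 0.218, 0.0121]
ee_rot: [3.139, -0.0, 3.092]
force: [-1.8, -0.5, 4.5]
width: 0.0152
```

```bash
python3 -m inch '0 0 0 -0.3 0 0 0;0 0 0 -0.3 0 0 0';  python3 -m inch '0 0 0 -0.2 0 0 0;0 0 0 -0.2 0 0 0'; python3 -m inch '0 0 0 -0.2 0 0 0;0 0 0 -0.2 0 0 0'
```

```text
t: 38.78
eef_pos: [0.5839, 0.218, 0.0089]
ee_rot: [3.139, -0.001, 3.092]
force: [-1.1, 0.7, 1.7]
width: 0.0153
t: 39.02
eef_pos: [0.584, 0.218, 0.0086]
ee_rot: [3.139, -0.0, 3.093]
force: [-7.0, -1.2, 17.9]
width: 0.0158
t: 39.28
eef_pos: [0.584, 0.218, 0.0086]
ee_rot: [3.139, 0.0, 3.094]
force: [-8.0, -1.9, 18.3]
width: 0.0151
```

Seated hard at 0.0086, against 0.009 predicted. Release, retreat, and do one composite final check.

```bash
python3 -m inch '0.4 0 0 0 0 0 0;0.4 0 0 0 0 0 0;0.4 0 0 0 0 0 0;0.4 0 0 0 0 0 0;0.4 0 0 5 0 0 0;0.4 0 0 11 0 0 0;0.4 -3 4 16 0 0 0;0.4 -6 8 18 0 0 0;0.4 -6 8 18 0 0 0;0.4 -6 8 18 0 0 0'; python3 - <<'E'
from h import *
f=grab_frame("wrist");a=np.asarray(f["pixels"])[30:190,120:520]
s=telemetry.get_state();print(np.round(s["eef_pos"],4))
pp=[]
for d in regions_of("wrist","pipe_1"):
    c,wd,an=axis(f,d["pixels"],.048);print("reg",round(d["p"],2),np.round(d["bbox"]),c.round(4),wd.round(0),an.round(1))
g=grab_frame("scene");b=np.asarray(g["pixels"])[130:230,280:480]
t=grab_frame("top");c=np.asarray(t["pixels"])[80:300,160:500]
for d in pinpoint("top","pipe_1"):print("top",round(d["p"],2),np.round(d["location"]),np.round(w(t,d["location"],.045),3))
for i in range(5):
    u=np.array([-.05993,.0031]);P=np.array([.5244+(i-2)*u[0],.2211+(i-2)*u[1],.045]);print("expected px top",np.round(proj(t,P)),"wrist",np.round(proj(f,P)))
A=cv2.resize(a,(800,320),interpolation=cv2.INTER_CUBIC);B=cv2.resize(b,(430,215),interpolation=cv2.INTER_CUBIC);C=cv2.resize(c,(332,215))
im=np.zeros((540,800,3),np.uint8);im[:320]=A;im[322:537,:430]=B;im[322:537,440:772]=C
cv2.imwrite("pics/w14.png",im[...,::-1])
E
```

```text
t: 40.52
eef_pos: [0.5236, 0.298, 0.1882]
ee_rot: [3.139, -0.0, 3.094]
force: [-0.5, -0.5, -0.1]
width: 0.0352
[0.5238 0.2974 0.1877]
reg 0.86 [361.  47. 377. 157.] [0.4654 0.223 ] [110.  18.] 87.2
reg 0.8 [415.  51. 442. 160.] [0.4062 0.2258] [110.  21.] 86.8
reg 0.79 [303.  45. 322. 157.] [0.5251 0.2188] [110.  16.] 87.0
reg 0.76 [516. 105. 575. 177.] [0.2715 0.2699] [ 20. 105.] 131.8
top 0.74 [236. 202.] [0.47  0.218 0.045]
top 0.67 [220. 287.] [0.251 0.26  0.045]
top 0.52 [236. 182.] [0.523 0.219 0.045]
top 0.49 [234. 226.] [0.407 0.222 0.045]
expected px top [237. 137.] wrist [200. 105.]
expected px top [236. 159.] wrist [257. 106.]
expected px top [235. 182.] wrist [313. 106.]
expected px top [234. 205.] wrist [370. 106.]
expected px top [232. 228.] wrist [426. 107.]
```

View pics/w14.png

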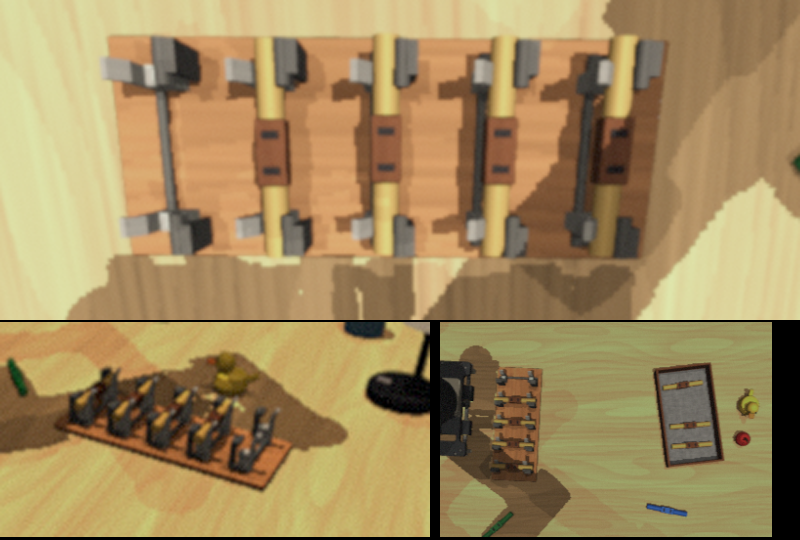

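The composite shows four whistles in the rack at top-panel columns 272, 385, 500 and 615, and place 1 empty. The box is left with three screwed samples, and the ducks, cherry and blue/green decoys are untouched. I compare each jaw against the empty-rack picture before handing in.

```bash
python3 - <<'E'
import cv2,numpy as np
a=cv2.imread("pics/w3.png",0);b=cv2.imread("pics/w14.png",0)[:320]
for n,(x0,y0,x1,y1) in {"jaw1":(100,110,150,155),"jaw2":(222,110,255,150),"jaw3":(345,112,372,150),"jaw4":(474,112,490,150),"j1low":(118,270,165,305),"j2low":(234,270,265,305),"j3low":(350,270,372,305),"prong2":(278,98,308,150),"prong4":(518,98,543,150),"edgeL":(100,90,130,130)}.items():
    t=a[y0:y1,x0:x1];X,Y=x0-12,y0-60-12
    r=cv2.matchTemplate(b[Y:Y+(y1-y0)+24,X:X+(x1-x0)+24],t,cv2.TM_CCOEFF_NORMED);_,m,_,l=cv2.minMaxLoc(r);print(n,round(m,2),"shift px/2",l[0]-12,l[1]-12)
E
```

```text
jaw1 1.0 shift px/2 0 -1
jaw2 0.97 shift px/2 -1 0
jaw3 0.95 shift px/2 -3 0
jaw4 0.93 shift px/2 -2 1
j1low 0.99 shift px/2 0 -1
j2low 0.98 shift px/2 -2 -1
j3low 0.88 shift px/2 -2 -2
prong2 0.97 shift px/2 -1 -1
prong4 0.98 shift px/2 -3 1
edgeL 0.99 shift px/2 0 -2
```

Each jaw shifted exactly as its fixed prong did (that is camera motion), so the jaws are closed. Handing in.

```bash
python3 -c "
from station import arm,telemetry
print(telemetry.get_state()['t']);print(arm.job_done())"
```

```text
40.775
the job is handed in; nothing more can be done
None
```

All four loose brass-tubed whistles are in the clip rack, one to a place, and I handed the job in at 40.8 s; no verdict is reported. They are the three from the counter, which were all I could see there, and the loose one from the sample box. I found that one by touch: the second from the box's far end slid 3 mm with no force. The third held fast at 9 N, so I did not test the other two.

- **Fit:** each whistle stopped hard, at 18–28 N, within 0.5 mm of the height expected for fully seated.
- **Jaws:** in the last picture the jaws I could compare were where they were in the empty rack, to within about 1 mm. I compared jaws 2–4, counting from the empty place. I did not measure the jaw of the last occupied place, but in earlier pictures it lay closed over its tube.
- **Bystanders:** the last picture shows the rack-side duck, the duck and cherry beside the box, the blue and green look-alikes and the three remaining box samples. All looked undisturbed.

**What disagreed:** the fingertips turned out to be roughly 30 mm shorter than the reported tool point. Because of this, two grasps closed on air: the first one on the counter and the first one in the box. Both were repeated lower and held.

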